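# Uncap and switch on the hood fan

### The job

Switch on the cooker-hood fan: pinch the two side buttons of the child-safety cap over its switch together, lift the cap off, stand it upright on the free part of the wooden board, and push the uncovered bat over its centre until it snaps to the other side. Set the cap down rather than dropping it. Leave the light switch (the uncapped one) as it is, and do not shift the egg cup, the pepper mill, the steamer pot or the sieve.

Things in the scene. Friction and masses are not known exactly. Their poses are not given: they have to be found in the camera images.
- fan_box: Fan switch box, fixed: aluminium block 130 (x) x 100 (y) x 45 mm high, any yaw; the one with the cap. Origin at the centre of its underside. On its top: a black plinth 66 x 34 x 8 mm at the centre and, at y = +-35 to +-43.5 mm, two steel keepers 34 mm long (x), 13 mm high. A thin black bar at x = +56 mm marks the ON side.
- fan_bat (a joint): Fan switch bat: solid steel paddle 26 mm wide (y), 10 mm thick, 0.3 kg, hinged on the y axis at the centre of the fan box's top face. 0 rad = off, leaning 0.4 rad from vertical to the box's -x; 0.8 = on, leaning 0.4 rad to +x. Top-heavy: from upright (0.4) it snaps over to the nearer end; about 1.5 N, 35 mm above the hinge, starts it. The cap shuts it in.
- fan_bat_tip (a point): Centre of the round crossbar (20 mm thick, 32 mm long along y) at the fan bat's end, 60 mm from its hinge; off, it is at x = -23 mm of the box, 100 mm above the counter.
- cap_mid (a point): Centre, 38 mm above the lower edge, of the child-safety cap: loose hollow ivory plastic box, open below, 78 (x) x 44 (y) x 76 mm high, walls 3 mm, about 130 g, z up. It stands over the bat on the fan box's top face (lower edge 45 mm above the counter), axes parallel to the box's. Each y side has a sprung button. The cap comes straight up only with both buttons fully home.
- button_l (a joint): Sprung button on the cap's +y side: grey upright plate 28 mm wide (x), from 3 to 70 mm above the cap's lower edge, ribbed from 42 to 60 mm. 0 m = out (outer faces of the two plates 67 mm apart), 0.007 = fully home (both: 53 mm apart); 2.5 N to start, 5 N at the end; springs back. A toe at its foot, 6 mm outward, 3 to 7 mm up, hooks under the box's keeper.
- button_r (a joint): The same button on the cap's -y side; 0 m = out, 0.007 = fully home.
- board: Wooden board, fixed, flat on the counter: 200 (x) x 130 (y) x 14 mm thick, any yaw. Origin at the centre of its underside. The egg cup and the pepper mill stand on its +x half (beyond x = +38 mm); the -x half is free for the cap.
- egg_cup: Yellow ceramic egg cup, loose, 50 mm across, 62 mm tall, standing on the board at about x = +70, y = +33 mm of the board. Origin at the centre of its foot. Must stay where it is.
- light_box: Light switch box, fixed: the same block as the fan's (130 x 100 x 45 mm, same origin and axes, same plinth) without keepers or cap.
- light_bat (a joint): Light switch bat, of the same size and behaviour as the fan's, standing uncovered on the light box (its top about 110 mm above the counter). 0 rad = off, must stay so.
- pot: Steel couscous steamer pot with lid, loose, about 1.8 kg, 202 mm across (240 mm over its side handles), 234 mm tall with its knob. Origin at the centre of its underside. Must stay where it is.
- sieve: Aluminium sieve, loose: bowl 132 mm across and 40 mm high, flat handle 120 mm long to its +x, 37 mm up. Origin under the bowl's centre. Must stay where it is.
- mill: Turned dark-wood pepper mill, loose, 50 mm across, 190 mm tall, standing on the board at about x = +70, y = -33 mm of the board. Origin at the centre of its foot. Must stay where it is.
Not all that is in view belongs to the job. Leave any blue or green look-alike of the fan_box alone. Leave any black or green look-alike of the board alone.

How it is judged:
By the outcome, as a careful person would: the job done as asked, in the order asked, and still so for the second after the job is handed in, with the robot touching nothing.
It also fails if it takes over 59 s, if anything falls off the work surface, if the arm or the gripper's body presses on something with over 40 N, if the wrist force passes 120 N, or if a joint passes its speed limit or range.

### The arm

A 6-joint arm with a two-finger parallel gripper is mounted at the origin on the work surface. World frame = base frame: x ahead of the robot, y to its left, z up, the work surface at z = 0. Lengths are in m, angles in rad, forces in N, time in s.
With the tool pointing down it reaches from about 0.35 to 0.775 m from the base axis. Payload 5.5 kg.
Tool frame: the origin (TCP) lies on the centre line of the jaws, within the pads' length; the fingertips stand 11 mm ahead of it and the grasp point (between the pads) lies 8 mm behind it; z points along the fingers, y is the line along which they close (so a half turn about z gives the same grasp; the last joint's range is limited). The gripper opens to 85 mm and grips with 20 to 120 N. Pads are 22 mm wide; open, the fingers measure 114 mm over their backs; the gripper's body (76 mm by 85 mm) begins 54 mm behind the grasp point. The pads swing forward as they close: fully open they stand 13 mm farther back than shut.
Start: joints at [1.12, 0.313, 0.046, 1.304, 0, 1.431], TCP at [0.176, 0.547, 0.219] pointing down, gripper open.
Joint ranges: [-2.76, 2.76], [-0.86, 1.69], [-1.03, 1.26], [-2.2, 2.34], [-1.47, 1.5], [-3.14, 3.14]. Speed limits (rad/s): [2.57, 2.57, 3.14, 3.14, 3.14, 3.14].

### API

Orientations are given as a unit quaternion [w, x, y, z].
In Python, from workcell import get_state, eyes, env gives the robot as it stands.
- The arm moves only by the shell command python3 -m inch 'ROWS' [OPENING] [FORCE]. ROWS is JSON, one flat list of numbers, 4 for each row, row after row: the shift along the tool's x, y, z in cm, then the turn about the tool's z in rad. A call has exactly 5 rows; each row shifts and turns the commanded pose from where the row before left it, along the tool's axes as they then stand; what a row does not reach is not made up. A row lasts 1/12 s, in which the tool goes at most 41.7 mm and 7.16 degrees, less where a joint would pass 70% of its speed; a pose out of reach is approached as far as the arm can. A call is refused whole if a number of a shift passes 4.17 or a number of a turn 0.125, either way. A call with a gripper value outside its range is refused whole. OPENING is the opening, from -1 (shut) to 1 (fully open), set as the call begins (- or left out, the last holds). The fingers move at their own pace and stop on an object; FORCE is the grip in N (left out, the last holds). Time passes only in rows, so rows that do not move let the fingers close, or fill a call up. It gives the time, the measured TCP pose, the force, the opening and the grip force at its end, in the units of the state.
- get_state(): the state, without advancing time (a new reading comes with each control period).
- eyes.read_camera(name): name is "scene" or "top" or "wrist"; returns the picture (400x640x3 uint8, red, green, blue); there is no depth.
- eyes.camera_info(name): a dict with "fovy" (degrees; the focal length in pixels is half the picture's height over the tangent of half this angle, whatever the lens; pixels are square), "cx", "cy" (the principal point, pixels), "xyz" and "orientation" of the camera in the world. Camera axes: x right, y down, z forward; pixel columns grow to the right and rows downward; lengths in m; the calibration is good to about 2 mm. The wrist camera is an equidistant fisheye: a pixel r from the principal point sees the ray r / f radians off the axis. A picture is of the moment at which its call begins: read the wrist's pose just before it. camera_info takes no time and is no camera call; for the wrist camera it gives the pose at the moment of the call.
- env.hand_in(): hands the job in; it is judged then, once.
The state is a dict: "clock": time; "joint_pos": joint angles; "qvel": joint speeds; "tau": joint torques, N m; "tcp_pos": TCP position; "orientation": TCP orientation; "wrist_force": force on the tool from outside, world axes, zero at the start; "ft_torque": the same for the moment, N m; "finger_gap": finger opening in m; "grip_force": force on a finger pad.
Only numpy, scipy, OpenCV 4.12 (cv2) and the standard library are available. Lean on these libraries where they do the work, as an engineer would, in place of code of your own. Each camera call takes 0.05 s, during which the arm holds its last target. There are 200 camera calls.

## Working session

There is one attempt and no reset: what is moved stays moved. The work goes in short steps, Python scripts to look and compute and a shell command to move; the robot and the scene stay as the last step left them, time stands still between calls to the robot, and variables do not carry over. Pictures are saved under pics/ and viewed, at most 12 in all, crops included, and the job is handed in when it is done.

```bash
ls; mkdir -p pics
python3 - <<'E'
from workcell import get_state, eyes, env
import cv2,numpy as np
s=get_state();print(s['clock'],s['tcp_pos'],s['orientation'],s['finger_gap'])
ims=[]
for n in ['scene','top','wrist']:
    i=eyes.camera_info(n);print(n,i)
    im=eyes.read_camera(n)[:,:,::-1];cv2.imwrite(f'pics/{n}0.png',im)
E
```

```text
pics
0.0 [0.17560443 0.54695657 0.21809941] [-2.89475377e-04  1.54770038e-01  9.87950084e-01 -8.84574581e-04] 0.08566768060466697
scene {'fovy': 47.51273557768747, 'cx': 323.5082471537921, 'cy': 196.52076501094902, 'xyz': array([1.36044251, 0.21274319, 1.11074064]), 'orientation': array([-0.20314973,  0.53208189,  0.76683479, -0.29594503])}
top {'fovy': 45.58404197708003, 'cx': 330.30799473665684, 'cy': 201.4671242157144, 'xyz': array([ 0.38346738, -0.13089898,  1.5764884 ]), 'orientation': array([-0.02717394,  0.71350059, -0.69971364,  0.02406874])}
wrist {'fovy': 65.70646984690485, 'cx': 315.95492694140177, 'cy': 207.30947162244934, 'xyz': array([0.1100356 , 0.56911197, 0.37366859]), 'orientation': array([0.11009828, 0.80039884, 0.58389146, 0.07944071])}
```

View pics/top0.png

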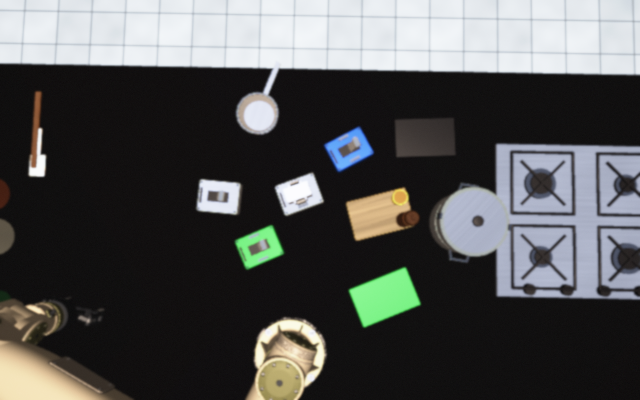

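View pics/scene0.png

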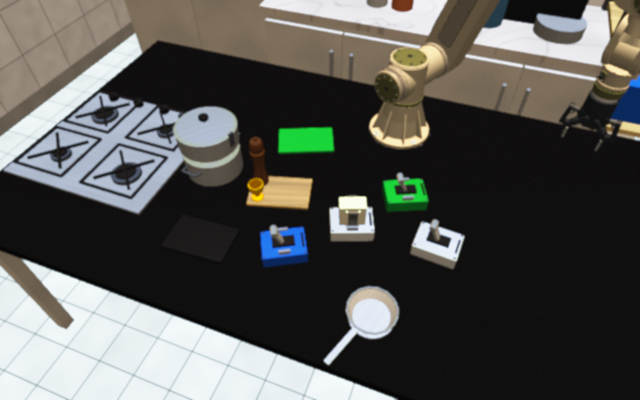

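Top view: the capped grey aluminium box is at (299,194). The uncapped grey box at (218,196) is the light switch; the blue (348,149) and green (260,247) boxes are look-alikes. The wooden board is at (380,214), with black (425,137) and green (385,297) look-alikes. I'll confirm this in one enlarged crop and measure.

```bash
cat > h.py <<'E'
from workcell import get_state, eyes, env
import cv2,numpy as np
from scipy.spatial.transform import Rotation as R
def rot(q): return R.from_quat([q[1],q[2],q[3],q[0]])
def ray(i,uv,fish=False):
    uv=np.atleast_2d(uv).astype(float); f=200/np.tan(np.radians(i['fovy']/2))
    d=(uv-[i['cx'],i['cy']])/f
    if fish:
        r=np.linalg.norm(d,axis=1,keepdims=True)+1e-12
        v=np.hstack([d/r*np.sin(r),np.cos(r)])
    else: v=np.hstack([d,np.ones((len(d),1))])
    return rot(i['orientation']).apply(v)
def plane(i,uv,z,fish=False):
    v=ray(i,uv,fish);o=np.array(i['xyz']);return o+v*((z-o[2])/v[:,2])[:,None]
def proj(i,P,fish=False):
    v=rot(i['orientation']).inv().apply(np.atleast_2d(P)-i['xyz']);f=200/np.tan(np.radians(i['fovy']/2))
    if fish:
        t=np.arctan2(np.linalg.norm(v[:,:2],axis=1),v[:,2]);return v[:,:2]/np.linalg.norm(v[:,:2],axis=1,keepdims=True)*(t*f)[:,None]+[i['cx'],i['cy']]
    return v[:,:2]/v[:,2:]*f+[i['cx'],i['cy']]
E
python3 - <<'E'
from h import *
top=cv2.imread('pics/top0.png');sc=cv2.imread('pics/scene0.png')
i=eyes.camera_info('top');hsv=cv2.cvtColor(top,cv2.COLOR_BGR2HSV)
def big(m,seed):
    n,l=cv2.connectedComponents(m.astype(np.uint8));return (l==l[seed[1],seed[0]])
for name,m,seed,z in [('fan',hsv[...,2]>90,(282,192),.045),('light',hsv[...,2]>90,(205,205),.045),('board',(hsv[...,1]>60)&(hsv[...,2]>60)&(hsv[...,0]<25),(365,220),.014)]:
    b=big(m,seed).astype(np.uint8)
    if name=='board': b[:,402:]*=1
    c,_=cv2.findContours(b,0,2);c=max(c,key=cv2.contourArea)[:,0]
    W=plane(i,c,z)[:,:2]
    r=cv2.minAreaRect((W*1000).astype(np.float32));print(name,r,cv2.boxPoints(r).round().tolist())
a=cv2.resize(top[160:250,185:425],None,fx=3.3,fy=3.3,interpolation=2)
b=cv2.resize(sc[160:280,240:480],None,fx=3.3,fy=3.3,interpolation=2)[:300]
b=cv2.resize(sc[165:255,240:480],None,fx=3.3,fy=3.3,interpolation=2)
cv2.imwrite('pics/c1.png',np.vstack([a,b]))
E
```

```text
fan ((517.8682250976562, -20.389389038085938), (105.71236419677734, 134.90679931640625), 21.23250389099121) [[444.0, 23.0], [493.0, -102.0], [592.0, -64.0], [543.0, 62.0]]
light ((503.8599853515625, 239.10986328125), (136.46986389160156, 105.1279067993164), 85.64234161376953) [[446.0, 175.0], [551.0, 167.0], [561.0, 303.0], [457.0, 311.0]]
board ((461.8961486816406, -294.077392578125), (136.84701538085938, 224.00146484375), 15.762533187866211) [[366.0, -205.0], [426.0, -420.0], [558.0, -383.0], [497.0, -168.0]]
```

View pics/c1.png

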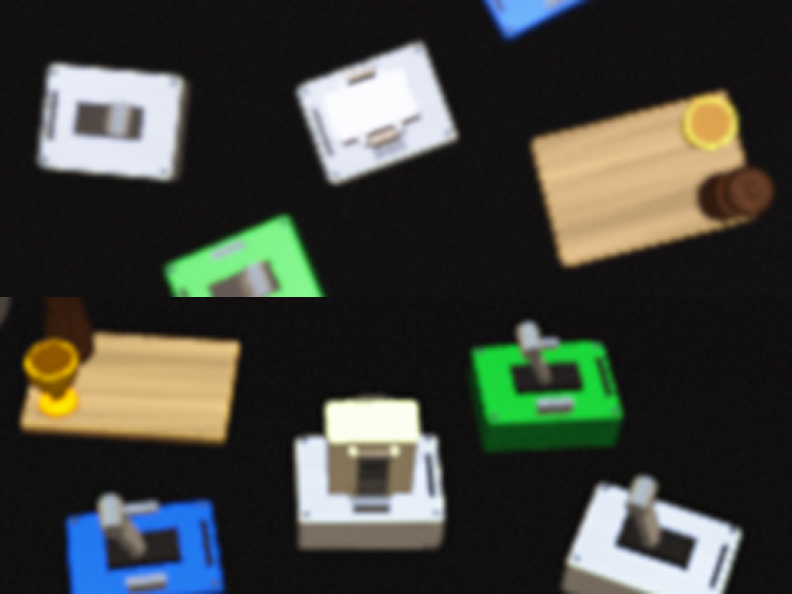

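The crop confirms it. The grey box at top-image (299,194) carries the ivory cap, with the ON bar at its left (world +y) end, so box +x ≈ (-0.36, 0.93). The wooden board's free half is towards world +y. I'll move above the fan box, aligning the yaw (+0.89 rad).

```bash
python3 -m inch '[-2.49,-2.17,0,0,-2.49,-2.17,0,0,-2.49,-2.17,0,0,-2.49,-2.17,0,0,-2.49,-2.17,0,0]' 1
python3 -m inch '[-2.49,-2.17,0,0,-2.49,-2.17,0,0,-2.49,-2.17,0,0,-2.49,-2.17,0,0,-2.49,-2.17,0,0]'
python3 -m inch '[-2.49,-2.17,0,0,-2.49,-2.17,0,0,-2.49,-2.17,0,0,-2.49,-2.17,0,0,-2.49,-2.17,0,0]'
python3 -m inch '[-2.49,-2.17,0,0,-2.49,-2.17,0,0,-2.49,-2.17,0,0,-2.49,-2.17,0,0,-2.49,-2.17,0,0]'
python3 -m inch '[0,0,0,0.089,0,0,0,0.089,0,0,0,0.089,0,0,0,0.089,0,0,0,0.089]'
python3 -m inch '[0,0,0,0.089,0,0,0,0.089,0,0,0,0.089,0,0,0,0.089,0,0,0,0.089]'
python3 -m inch '[0,0,0,0,0,0,0,0,0,0,0,0,0,0,0,0,0,0,0,0]'
python3 - <<'E'
from h import *
i=eyes.camera_info('wrist');s=get_state();print(s['tcp_pos'],s['orientation'],s['joint_pos'],s['clock'],i)
im=eyes.read_camera('wrist')[:,:,::-1];cv2.imwrite('pics/w1.png',im)
E
```

```text
clock: 0.57
tcp_pos: [0.2615, 0.4047, 0.2187]
orientation: [-0.0, 0.154, 0.988, -0.0]
wrist_force: [0.7, -0.7, 0.1]
finger_gap: 0.0855
grip_force: 0.0
clock: 0.98
tcp_pos: [0.3469, 0.2632, 0.2189]
orientation: [-0.0, 0.155, 0.988, 0.0]
wrist_force: [-0.4, 0.8, -0.5]
finger_gap: 0.0853
grip_force: 0.0
clock: 1.4
tcp_pos: [0.4323, 0.1218, 0.2189]
orientation: [-0.0, 0.155, 0.988, 0.0]
wrist_force: [-0.2, 0.4, 0.8]
finger_gap: 0.0853
grip_force: 0.0
clock: 1.82
tcp_pos: [0.5177, -0.0196, 0.2188]
orientation: [-0.0, 0.155, 0.988, 0.0]
wrist_force: [0.3, 0.6, -0.0]
finger_gap: 0.0855
grip_force: 0.0
clock: 2.23
tcp_pos: [0.5171, -0.0182, 0.2185]
orientation: [-0.0, 0.371, 0.929, -0.0]
wrist_force: [-0.7, -0.3, 0.1]
finger_gap: 0.0854
grip_force: 0.0
clock: 2.65
tcp_pos: [0.517, -0.018, 0.2187]
orientation: [-0.0, 0.567, 0.824, -0.0]
wrist_force: [-0.6, 0.3, -0.2]
finger_gap: 0.0851
grip_force: 0.0
clock: 3.07
tcp_pos: [0.5172, -0.018, 0.2189]
orientation: [-0.0, 0.565, 0.825, 0.0]
wrist_force: [0.3, -0.5, -0.2]
finger_gap: 0.0855
grip_force: 0.0
[ 0.51723843 -0.01800634  0.21894934] [-6.51726801e-05  5.64587352e-01  8.25373320e-01  2.85616666e-05] [-1.90058334e-01  2.01853552e-01 -1.01396676e-01  1.26764288e+00
  1.04333766e-04  1.00980809e+00] 3.0667 {'fovy': 65.70646984690485, 'cx': 315.95492694140177, 'cy': 207.30947162244934, 'xyz': array([0.49182871, 0.04662491, 0.37441323]), 'orientation': array([0.13353054, 0.97370508, 0.18288437, 0.02492621])}
```

View pics/w1.png

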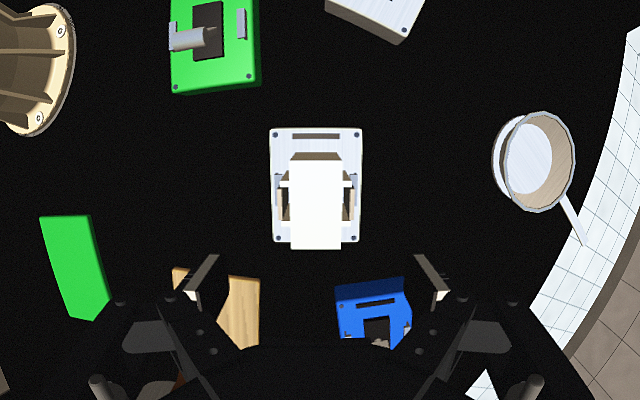

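The wrist view shows the fan box at about (316,185), with the cap's white top at about (289–343, 163–249) and the ON bar at (316,136). I'll measure both outlines from here.

```bash
cat > cap.py <<'E'
from h import *
def rect(i,m,z,fish=True):
    c,_=cv2.findContours(m.astype(np.uint8),0,1);c=max(c,key=cv2.contourArea)[:,0]
    W=plane(i,c,z,fish)[:,:2];r=cv2.minAreaRect((W*1000).astype(np.float32));return c,r,cv2.boxPoints(r)
E
python3 - <<'E'
from cap import *
i=eyes.camera_info('wrist');im=cv2.imread('pics/w1.png');h=cv2.cvtColor(im,cv2.COLOR_BGR2HSV)
print(im[200,316],im[232,350],im[145,290],im[156,316])
roi=np.zeros((400,640),bool);roi[110:262,255:380]=1
for n,m,z in [('cap',(im.min(2)>=252),.121),('cap2',(im[...,0]>=245)&(im.min(2)>=245),.121),('box',h[...,2]>120,.045)]:
    c,r,b=rect(i,m&roi,z);print(n,c.min(0),c.max(0),r,b.round().tolist())
s=get_state();q=rot(s['orientation']).as_matrix();print('toolx',q[:,0],'tooly',q[:,1])
E
```

```text
[253 253 251] [245 235 227] [249 240 233] [ 82 104 116]
cap [280 161] [351 226] ((512.9104614257812, -8.941596984863281), (59.7098274230957, 56.37833023071289), 21.395030975341797) [[475.0, 6.0], [495.0, -46.0], [551.0, -24.0], [530.0, 28.0]]
cap2 [280 161] [351 248] ((516.7393188476562, -18.612777709960938), (59.89572525024414, 77.16642761230469), 21.243974685668945) [[475.0, 6.0], [503.0, -65.0], [559.0, -44.0], [531.0, 28.0]]
box [269 128] [362 249] ((518.04833984375, -22.086463928222656), (99.46685791015625, 137.29141235351562), 21.24091911315918) [[447.0, 24.0], [497.0, -104.0], [589.0, -68.0], [540.0, 60.0]]
toolx [-3.62318029e-01  9.32054527e-01  7.02111206e-05] tooly [9.32054529e-01 3.62318026e-01 5.92532770e-05]
```

Centred within 1 mm and 0.1°. I'll descend to the ribs and pinch.

```bash
python3 -m inch '[0,-0.07,2.7,0,0,0,2.7,0,0,0,2.7,0,0,0,2.7,0,0,0,1.2,0]'
python3 -m inch '[0,0,1.2,0,0,0,0,0,0,0,0,0,0,0,0,0,0,0,0,0]'
python3 -m inch '[0,0,0,0,0,0,0,0,0,0,0,0,0,0,0,0,0,0,0,0]' -1 40
python3 -m inch '[0,0,0,0,0,0,0,0,0,0,0,0,0,0,0,0,0,0,0,0]'
```

```text
clock: 3.53
tcp_pos: [0.5145, -0.0179, 0.0957]
orientation: [-0.002, 0.565, 0.825, -0.001]
wrist_force: [-0.6, -0.5, -0.6]
finger_gap: 0.0855
grip_force: 0.0
clock: 3.95
tcp_pos: [0.5176, -0.0184, 0.0881]
orientation: [0.001, 0.565, 0.825, 0.0]
wrist_force: [-0.3, 0.3, 0.8]
finger_gap: 0.0852
grip_force: 0.0
clock: 4.37
tcp_pos: [0.5173, -0.0186, 0.0897]
orientation: [0.001, 0.565, 0.825, 0.0]
wrist_force: [-6.1, 0.1, 16.6]
finger_gap: 0.0469
grip_force: 39.6
clock: 4.78
tcp_pos: [0.5173, -0.0186, 0.0897]
orientation: [0.001, 0.565, 0.825, 0.0]
wrist_force: [-4.7, 0.3, 16.3]
finger_gap: 0.0469
grip_force: 39.6
```

The gap is 46.9 mm against the 53 mm expected, so I'll look before lifting.

Run:
```python
from h import *
im=eyes.read_camera('wrist')[:,:,::-1];sc=eyes.read_camera('scene')[:,:,::-1]
a=cv2.resize(im[120:400,180:460],(600,600),interpolation=2)[:600]
b=cv2.resize(sc[165:265,300:400],None,fx=2,fy=2,interpolation=2)
b=cv2.copyMakeBorder(b,0,400,0,0,cv2.BORDER_CONSTANT)
cv2.imwrite('pics/w2.png',np.hstack([a,b]))
```

```text
(no output)
```

View pics/w2.png

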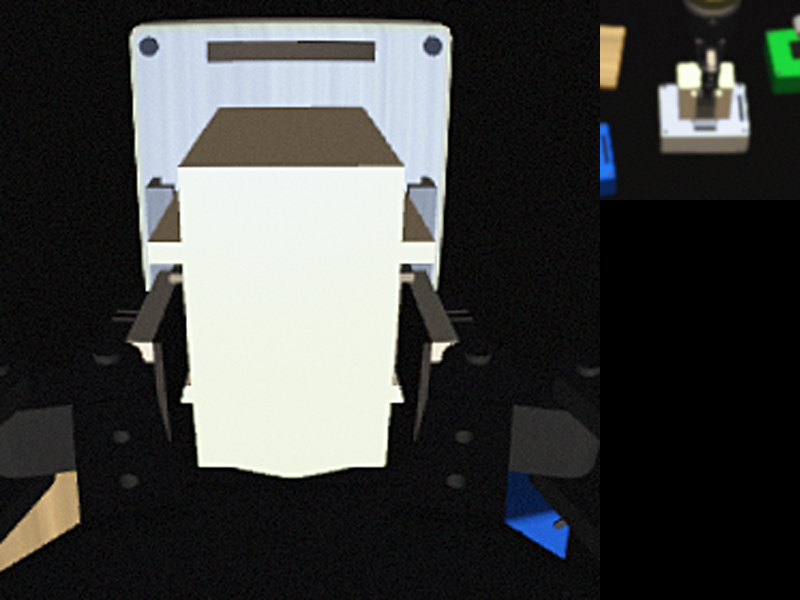

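The pinch is symmetric, with both pads (about (150,300) and (440,300) in the crop) squarely on the side plates between the guide flanges. I'll lift gently and watch the force.

```bash
python3 -m inch '[0,0,-0.1,0,0,0,-0.1,0,0,0,-0.1,0,0,0,-0.1,0,0,0,0,0]'; python3 -m inch '[0,0,-0.1,0,0,0,-0.1,0,0,0,-0.1,0,0,0,0,0,0,0,0,0]'
```

```text
clock: 5.3
tcp_pos: [0.5165, -0.0182, 0.0908]
orientation: [-0.0, 0.565, 0.825, 0.0]
wrist_force: [0.3, -0.4, -2.6]
finger_gap: 0.046
grip_force: 41.0
clock: 5.72
tcp_pos: [0.5167, -0.0183, 0.094]
orientation: [0.0, 0.565, 0.825, 0.0]
wrist_force: [-0.4, 0.3, -1.6]
finger_gap: 0.0459
grip_force: 41.0
```

The force is just the cap's weight, so it's free. I'll lift well clear of the bat and check.

```bash
python3 -m inch '[0,0,-1,0,0,0,-1.5,0,0,0,-1.5,0,0,0,-1.5,0,0,0,-1.5,0]'; python3 -m inch '[0,0,-1.5,0,0,0,-1,0,0,0,-0.5,0,0,0,0,0,0,0,0,0]'
python3 - <<'E'
from h import *
i=eyes.camera_info('wrist');s=get_state()
im=eyes.read_camera('wrist')[:,:,::-1];cv2.imwrite('pics/w3.png',im)
sc=eyes.read_camera('scene')[:,:,::-1];tp=eyes.read_camera('top')[:,:,::-1];cv2.imwrite('pics/top3.png',tp)
b=cv2.resize(sc[100:240,260:400],(400,400),interpolation=2)
cv2.imwrite('pics/w3v.png',np.hstack([cv2.resize(im[:,120:520],(400,400)),b]))
c,r=None,None
# board corners in wrist view
h=cv2.cvtColor(im,cv2.COLOR_BGR2HSV)
print(s['tcp_pos'])
E
```

```text
clock: 6.13
tcp_pos: [0.5166, -0.0183, 0.1654]
orientation: [0.0, 0.565, 0.825, 0.0]
wrist_force: [-0.1, -0.8, -0.8]
finger_gap: 0.0458
grip_force: 41.4
clock: 6.55
tcp_pos: [0.5166, -0.0183, 0.1938]
orientation: [-0.0, 0.565, 0.825, 0.0]
wrist_force: [-0.2, -0.1, -2.0]
finger_gap: 0.0459
grip_force: 41.4
[ 0.51657078 -0.01827019  0.19384086]
```

View pics/w3v.png

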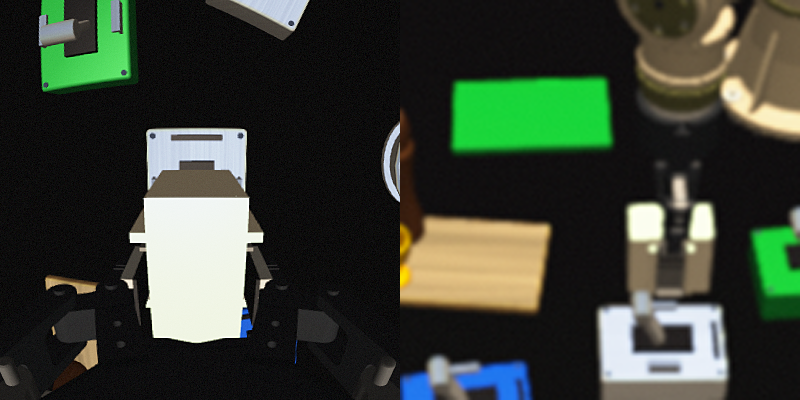

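The cap is in the gripper and clear, and the bat is uncovered and still off. I'll carry it over the board's free half.

```bash
python3 -m inch '[-1,-0.8,0,0,-2,-1.5,0,0,-2,-1.5,0,0,-2,-1.5,0,0,-2,-1.5,0,0]'; python3 -m inch '[-2,-1.5,0,0,-2,-1.5,0,0,-2,-1.5,0,0,-2,-1.5,0,0,-1.7,-1.8,0,0]'; python3 -m inch '[0,0,0,0,0,0,0,0,0,0,0,0,0,0,0,0,0,0,0,0]'
python3 - <<'E'
from h import *
i=eyes.camera_info('wrist');s=get_state()
im=eyes.read_camera('wrist')[:,:,::-1];cv2.imwrite('pics/w4.png',im)
q=rot(s['orientation']).as_matrix()
C=np.array(s['tcp_pos']);
h=cv2.cvtColor(im,cv2.COLOR_BGR2HSV);m=((h[...,0]>8)&(h[...,0]<25)&(h[...,1]>70)&(h[...,2]>100)).astype(np.uint8)
v=im.copy();c,_=cv2.findContours(m,0,2)
for k in c:
    if cv2.contourArea(k)>150:
        W=plane(i,k[:,0],.014,True)[:,:2]-C[:2]
        print(cv2.boundingRect(k),'tool x',(W@q[:2,0]).min().round(3),(W@q[:2,0]).max().round(3),'y',(W@q[:2,1]).min().round(3),(W@q[:2,1]).max().round(3))
# predicted footprint corners of cap on board
F=[[C[0]+a*q[0,0]+b*q[0,1],C[1]+a*q[1,0]+b*q[1,1],.014] for a,b in [(.039,.04),(.039,-.04),(-.039,-.04),(-.039,.04)]]
cv2.polylines(v,[proj(i,F,True).astype(int)],True,(0,0,255),1)
cv2.imwrite('pics/w4v.png',v)
E
```

```text
clock: 7.12
tcp_pos: [0.485, -0.1274, 0.1931]
orientation: [-0.001, 0.565, 0.825, -0.0]
wrist_force: [-0.2, 1.3, -2.0]
finger_gap: 0.0453
grip_force: 41.4
clock: 7.53
tcp_pos: [0.4477, -0.2466, 0.1931]
orientation: [-0.0, 0.565, 0.825, 0.0]
wrist_force: [0.5, -0.2, -0.7]
finger_gap: 0.0458
grip_force: 41.4
clock: 7.95
tcp_pos: [0.4483, -0.2444, 0.1938]
orientation: [-0.0, 0.564, 0.826, 0.0]
wrist_force: [0.1, 0.4, -1.0]
finger_gap: 0.046
grip_force: 41.4
(256, 129, 123, 91) tool x -0.038 0.064 y -0.069 0.068
```

View pics/w4v.png

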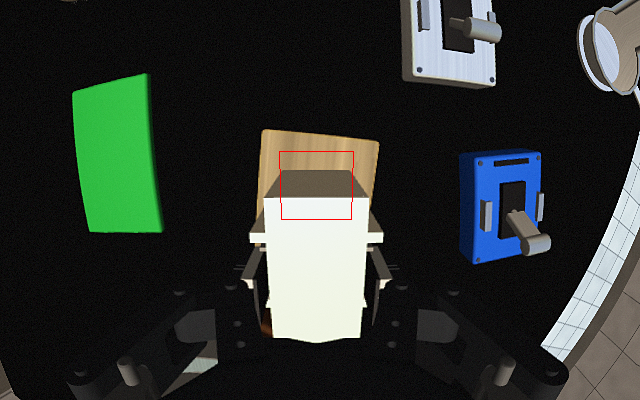

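The predicted footprint (red, about (280–353, 152–219)) lies wholly on the free half, about 19 mm inside the edge. I'll lower it, then feel for contact.

```bash
python3 -m inch '[0,0,1.5,0,0,0,2.5,0,0,0,2.5,0,0,0,2.5,0,0,0,2,0]'; python3 -m inch '[0,0,1,0,0,0,0.4,0,0,0,0.3,0,0,0,0,0,0,0,0,0]'; python3 -m inch '[0,0,0.1,0,0,0,0.1,0,0,0,0.1,0,0,0,0,0,0,0,0,0]'
```

```text
clock: 8.42
tcp_pos: [0.448, -0.2443, 0.0824]
orientation: [-0.0, 0.564, 0.825, 0.0]
wrist_force: [0.2, -0.1, -1.4]
finger_gap: 0.046
grip_force: 41.4
clock: 8.83
tcp_pos: [0.449, -0.2459, 0.0681]
orientation: [0.001, 0.565, 0.825, -0.0]
wrist_force: [-0.4, 0.6, -1.3]
finger_gap: 0.0459
grip_force: 41.4
clock: 9.25
tcp_pos: [0.4481, -0.2454, 0.0641]
orientation: [0.0, 0.565, 0.825, 0.0]
wrist_force: [0.1, -0.1, -1.3]
finger_gap: 0.0458
grip_force: 41.4
```

```bash
python3 -m inch '[0,0,0.1,0,0,0,0.1,0,0,0,0,0,0,0,0,0,0,0,0,0]'; python3 -m inch '[0,0,0.1,0,0,0,0,0,0,0,0,0,0,0,0,0,0,0,0,0]';python3 -m inch '[0,0,0.1,0,0,0,0,0,0,0,0,0,0,0,0,0,0,0,0,0]'
```

```text
clock: 9.67
tcp_pos: [0.4481, -0.2454, 0.0619]
orientation: [-0.0, 0.565, 0.825, 0.0]
wrist_force: [-0.9, 0.1, -1.7]
finger_gap: 0.0459
grip_force: 41.4
clock: 10.08
tcp_pos: [0.4481, -0.2454, 0.061]
orientation: [-0.0, 0.565, 0.825, 0.0]
wrist_force: [-0.2, -0.1, -0.8]
finger_gap: 0.046
grip_force: 41.4
clock: 10.5
tcp_pos: [0.4481, -0.2454, 0.06]
orientation: [-0.0, 0.565, 0.825, 0.0]
wrist_force: [-0.1, 0.9, -1.2]
finger_gap: 0.046
grip_force: 41.4
```

```bash
python3 -m inch '[0,0,0.05,0,0,0,0,0,0,0,0.05,0,0,0,0,0,0,0,0,0]';python3 -m inch '[0,0,0.05,0,0,0,0,0,0,0,0.05,0,0,0,0,0,0,0,0,0]';python3 -m inch '[0,0,0.05,0,0,0,0,0,0,0,0,0,0,0,0,0,0,0,0,0]'
```

```text
clock: 10.92
tcp_pos: [0.4481, -0.2454, 0.0593]
orientation: [0.0, 0.565, 0.825, 0.0]
wrist_force: [-1.3, 0.1, 3.1]
finger_gap: 0.0455
grip_force: 42.2
clock: 11.33
tcp_pos: [0.4481, -0.2455, 0.0591]
orientation: [0.0, 0.565, 0.825, -0.0]
wrist_force: [-3.9, 2.1, 11.1]
finger_gap: 0.0458
grip_force: 43.9
clock: 11.75
tcp_pos: [0.4482, -0.2455, 0.0591]
orientation: [0.001, 0.565, 0.825, -0.0]
wrist_force: [-4.9, 2.8, 13.9]
finger_gap: 0.0459
grip_force: 44.7
```

Contact with the board. I'll relieve it, release and rise.

```bash
python3 -m inch '[0,0,-0.15,0,0,0,0,0,0,0,0,0,0,0,0,0,0,0,0,0]' - 20; python3 -m inch '[0,0,0,0,0,0,0,0,0,0,0,0,0,0,0,0,0,0,0,0]' 1;  python3 -m inch '[0,0,0,0,0,0,0,0,0,0,0,0,0,0,0,0,0,0,0,0]'
python3 -m inch '[0,0,-0.5,0,0,0,-1,0,0,0,-2,0,0,0,-2.5,0,0,0,-2.5,0]'; python3 -m inch '[0,0,-2.5,0,0,0,-2.5,0,0,0,-1,0,0,0,0,0,0,0,0,0]'
python3 - <<'E'
from h import *
i=eyes.camera_info('wrist');s=get_state();print(s['tcp_pos'])
im=eyes.read_camera('wrist')[:,:,::-1];cv2.imwrite('pics/w5.png',im)
tp=eyes.read_camera('top')[:,:,::-1];cv2.imwrite('pics/top5.png',tp)
sc=eyes.read_camera('scene')[:,:,::-1]
cv2.imwrite('pics/v5.png',np.hstack([cv2.resize(im[:,120:520],(400,400)),cv2.resize(sc[100:240,240:380],(400,400),interpolation=2)]))
E
```

```text
clock: 12.17
tcp_pos: [0.4484, -0.2456, 0.0592]
orientation: [0.0, 0.565, 0.825, 0.0]
wrist_force: [-0.7, 1.7, 4.1]
finger_gap: 0.0458
grip_force: 42.6
clock: 12.58
tcp_pos: [0.4481, -0.2454, 0.0588]
orientation: [-0.0, 0.565, 0.825, 0.0]
wrist_force: [-0.2, 0.1, -0.4]
finger_gap: 0.0848
grip_force: 0.0
clock: 13.0
tcp_pos: [0.4482, -0.2454, 0.059]
orientation: [0.0, 0.565, 0.825, 0.0]
wrist_force: [0.8, 0.5, -0.3]
finger_gap: 0.0857
grip_force: 0.0
clock: 13.42
tcp_pos: [0.4478, -0.2452, 0.1455]
orientation: [-0.0, 0.565, 0.825, 0.0]
wrist_force: [1.0, -0.1, -0.4]
finger_gap: 0.0855
grip_force: 0.0
clock: 13.83
tcp_pos: [0.4483, -0.2456, 0.2042]
orientation: [0.001, 0.565, 0.825, 0.0]
wrist_force: [0.3, 0.1, -0.3]
finger_gap: 0.0851
grip_force: 0.0
[ 0.44832126 -0.24556162  0.20420082]
```

View pics/v5.png

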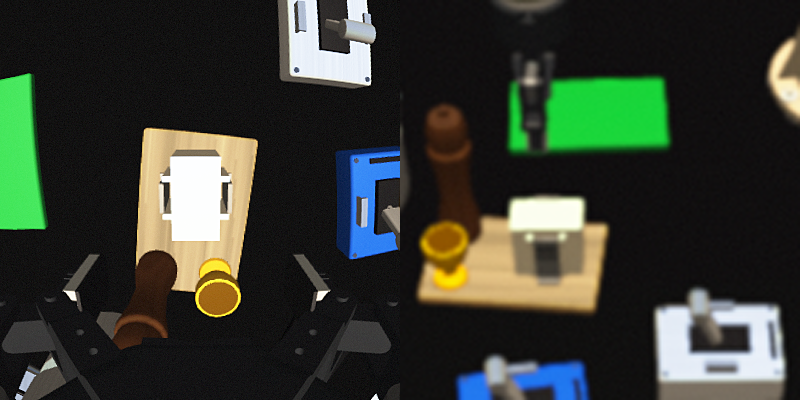

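The cap stands upright on the board, and the egg cup and mill haven't moved. Next I'll close the fingers, go to the -x side of the bat (65 mm from box centre) and descend.

```bash
python3 -m inch '[2,2.4,0,0,2,2.4,0,0,2,2.4,0,0,2,2.4,0,0,2,2.4,0,0]' -1 20; python3 -m inch '[2.2,2.6,0,0,0,0,0,0,0,0,0,0,0,0,2.5,0,0,0,2.5,0]'; python3 -m inch '[0,0,2.5,0,0,0,2,0,0,0,1.3,0,0,0,0,0,0,0,0,0]'
python3 - <<'E'
from h import *
s=get_state();q=rot(s['orientation']).as_matrix();d=np.array(s['tcp_pos'])-[.5167,-.0186,0];print('box x,y,z',d@q[:,0],d@q[:,1],d[2])
i=eyes.camera_info('wrist');im=eyes.read_camera('wrist')[:,:,::-1]
cv2.imwrite('pics/v6.png',im[60:400,100:540])
E
```

```text
clock: 14.4
tcp_pos: [0.5235, -0.1073, 0.2023]
orientation: [-0.001, 0.565, 0.825, -0.0]
wrist_force: [0.1, 0.2, -0.0]
finger_gap: 0.0255
grip_force: 0.0
clock: 14.82
tcp_pos: [0.5407, -0.0797, 0.1539]
orientation: [0.001, 0.565, 0.825, 0.0]
wrist_force: [0.1, 0.4, -0.2]
finger_gap: 0.0
grip_force: 0.0
clock: 15.23
tcp_pos: [0.5386, -0.0795, 0.0949]
orientation: [-0.002, 0.566, 0.825, -0.001]
wrist_force: [-1.1, 0.1, 0.9]
finger_gap: -0.0004
grip_force: 0.0
box x,y,z -0.06452492467934341 -0.0017470973957499011 0.09486454453150585
```

View pics/v6.png

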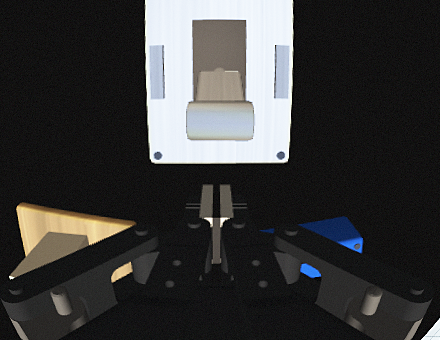

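The closed fingers at (217,200) in the crop stand behind the bat's crossbar (220,120), laterally centred. I'll push along tool +x.

```bash
python3 -m inch '[1,0.1,0,0,0.8,0.1,0,0,0.7,0,0,0,0.7,0,0,0,0.7,0,0,0]'; python3 -m inch '[0.5,0,0,0,0.5,0,0,0,0.5,0,0,0,0.3,0,0,0,0,0,0,0]'
python3 - <<'E'
from h import *
s=get_state();q=rot(s['orientation']).as_matrix();d=np.array(s['tcp_pos'])-[.5167,-.0186,0];print('box x,y,z',d@q[:,0],d@q[:,1],d[2])
im=eyes.read_camera('wrist')[:,:,::-1]
cv2.imwrite('pics/v7.png',im[60:400,100:540])
E
```

```text
clock: 15.7
tcp_pos: [0.5297, -0.0435, 0.0992]
orientation: [0.004, 0.565, 0.825, -0.001]
wrist_force: [-4.7, -10.4, 23.2]
finger_gap: -0.0001
grip_force: 12.1
clock: 16.12
tcp_pos: [0.5228, -0.0258, 0.1018]
orientation: [0.004, 0.565, 0.825, -0.0]
wrist_force: [-10.0, -4.4, 32.6]
finger_gap: 0.0001
grip_force: 16.3
box x,y,z -0.009618291584477653 0.003558878270403576 0.10183138355221935
```

View pics/v7.png

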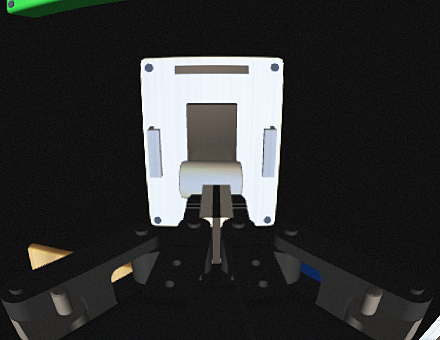

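The force is mostly vertical (+32 N), which suggests the fingers are riding on the bar. I'll work out where the bar is from this image before moving on.

Run:
```python
from h import *
i=eyes.camera_info('wrist')
X=np.array([-.3623,.932,0]);o=np.array([.5167,-.0186,.045])
for a in (-.4,-.2,0,.2,.4):
    P=o+X*.06*np.sin(a)+np.array([0,0,.06*np.cos(a)]);print(a,proj(i,P,True)-[100,60])
s=get_state();q=rot(s['orientation']).as_matrix();t=np.array(s['tcp_pos'])
for dx in(-.011,0,.011):print('tip',dx,proj(i,t+q[:,2]*.011+q[:,0]*dx,True)-[100,60])
print(proj(i,o+X*.065,True)-[100,60],proj(i,o-X*.065,True)-[100,60],s['wrist_force'])
```

```text
-0.4 [[210.95605685 214.57023805]]
-0.2 [[210.75435051 199.28158857]]
0 [[210.59255744 179.92866701]]
0.2 [[210.49505673 157.77522741]]
0.4 [[210.4777354  134.73410287]]
tip -0.011 [[216.44138781 202.3277096 ]]
tip 0 [[216.45783334 185.31496605]]
tip 0.011 [[216.4739045  167.48566994]]
[[211.39618732  55.63974581]] [[212.04411817 227.47326988]] [-9.34165474 -4.49310918 32.2635685 ]
```

The bar is at the upright position (row 180), with the finger front just behind it and some vertical binding. I'll ease up 9 mm while continuing forward.

```bash
python3 -m inch '[0.1,0,-0.3,0,0.1,0,-0.3,0,0.1,0,-0.3,0,0.2,0,0,0,0,0,0,0]'
python3 - <<'E'
from h import *
s=get_state();q=rot(s['orientation']).as_matrix();d=np.array(s['tcp_pos'])-[.5167,-.0186,0];print('box x,y,z',d@q[:,0],d@q[:,1],d[2],'F tool',q.T@s['wrist_force'])
E
```

```text
clock: 16.58
tcp_pos: [0.5193, -0.0196, 0.1048]
orientation: [-0.0, 0.565, 0.825, 0.0]
wrist_force: [0.5, 0.1, -0.2]
finger_gap: 0.0006
grip_force: 0.0
box x,y,z -0.0018563652127170918 0.0020250518032488736 0.10481721815775519 F tool [-0.13042411  0.4955331   0.24000129]
```

The force has vanished, so it probably snapped over. I'll back off, rise and look.

```bash
python3 -m inch '[-0.8,0,0,0,-1.5,0,0,0,-1.5,0,-1,0,-1,0,-2.5,0,0,0,-2.5,0]'; python3 -m inch '[0,0,-2.5,0,0,0,-2.5,0,0,0,-1,0,0,0,0,0,0,0,0,0]'
python3 - <<'E'
from h import *
i=eyes.camera_info('wrist');im=eyes.read_camera('wrist')[:,:,::-1];tp=eyes.read_camera('top')[:,:,::-1];sc=eyes.read_camera('scene')[:,:,::-1]
X=np.array([-.3623,.932,0]);o=np.array([.5167,-.0186,.045])
for a in (-.4,.4):print(a,proj(i,o+X*.06*np.sin(a)+[0,0,.06*np.cos(a)],True))
for n,b in(('top0',tp),('scene0',sc)):
    a=cv2.imread(f'pics/{n}.png');d=cv2.absdiff(a,b).max(2)>50
    k,_,st,_=cv2.connectedComponentsWithStats(d.astype(np.uint8));print(n,[x[:5].tolist() for x in st[1:] if x[4]>12])
v=np.hstack([im[:,120:520],cv2.resize(sc[110:290,220:480],(400,277),interpolation=2)[:277] if 0 else cv2.copyMakeBorder(cv2.resize(sc[110:290,220:480],(400,277)),0,123,0,0,0)])
cv2.imwrite('pics/v8.png',v)
E
```

```text
clock: 17.0
tcp_pos: [0.5372, -0.0679, 0.1641]
orientation: [-0.001, 0.566, 0.824, -0.001]
wrist_force: [0.2, 0.1, 0.1]
finger_gap: 0.0001
grip_force: 0.0
clock: 17.42
tcp_pos: [0.5373, -0.0658, 0.2243]
orientation: [0.0, 0.565, 0.825, 0.0]
wrist_force: [0.1, -0.1, -0.5]
finger_gap: 0.0003
grip_force: 0.0
-0.4 [[314.00984755 168.3418197 ]]
0.4 [[313.90812523 116.89301601]]
top0 [[121, 124, 209, 276, 21853], [356, 205, 29, 24, 473], [0, 300, 130, 100, 6095], [78, 315, 13, 9, 66], [270, 335, 54, 65, 1230], [290, 334, 23, 12, 74], [261, 342, 10, 12, 70], [313, 347, 5, 11, 32], [257, 352, 6, 14, 48], [261, 357, 15, 43, 176]]
scene0 [[308, 0, 85, 45, 1811], [429, 0, 21, 44, 439], [613, 0, 16, 11, 109], [601, 0, 39, 77, 1727], [465, 27, 30, 42, 557], [420, 43, 27, 23, 361], [356, 46, 7, 11, 46], [329, 49, 5, 4, 15], [378, 51, 14, 19, 172], [312, 53, 51, 72, 1605], [389, 65, 22, 23, 259], [413, 65, 29, 26, 509], [595, 73, 36, 19, 226], [381, 74, 10, 6, 33], [473, 85, 8, 10, 15], [559, 84, 64, 52, 1547], [386, 90, 11, 11, 31], [471, 91, 11, 15, 72], [423, 97, 14, 8, 67], [438, 100, 33, 20, 380], [322, 127, 28, 25, 300], [562, 127, 7, 9, 19], [596, 140, 6, 10, 15], [332, 153, 11, 15, 92], [278, 168, 27, 12, 303], [280, 181, 24, 19, 367], [338, 195, 30, 31, 720]]
```

View pics/v8.png

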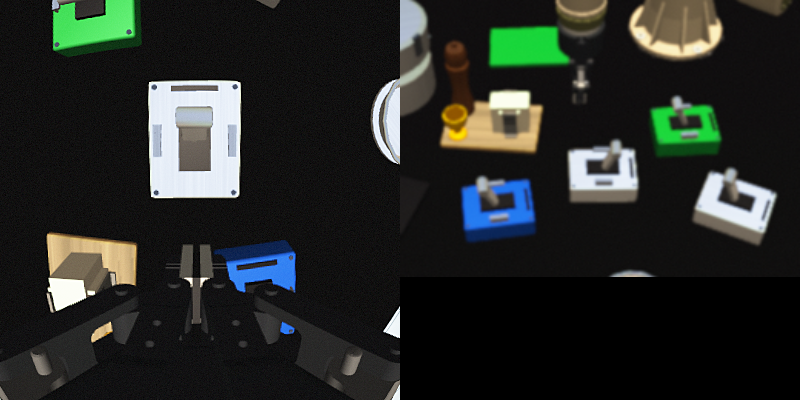

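The bat's bar is now at row 117, which matches the ON position. The cap stands upright on the board, and the image comparison shows only the arm, cap and bat have changed. Handing in.

```bash
python3 -c "
from workcell import env
print(env.hand_in())"
```

```text
the job is handed in; nothing more can be done
None
```

The fan is switched on, the cap stands upright on the free half of the board, nothing else was shifted in the before/after images, and the job was handed in at about 17.5 s.

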